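Ready the pan and the gauge tweezers at the walnut drying bench

ROBOT

A 6-joint arm with a two-finger parallel gripper is mounted at the origin on the work surface. World frame = base frame: x ahead of the robot, y to its left, z up, the work surface at z = 0. Lengths are in m, angles in rad, forces in N, time in s.
With the tool pointing down it reaches from about 0.375 to 0.9 m from the base axis. Payload 3.1 kg.
Tool frame: the origin (TCP) lies between the finger pads; the fingertips stand manip.finger_overhang ahead of it and the grasp point (between the pads) lies 5 mm behind it (manip.finger_overhang is the distance from the TCP to the fingertips, in m); z points along the fingers, y is the line along which they close (so a half turn about z gives the same grasp; the last joint's range is limited). The gripper opens to 85 mm and grips with 20 to 120 N. Pads are 22 mm wide; open, the fingers measure 114 mm over their backs; the gripper's body (76 mm by 85 mm) begins 54 mm behind the grasp point. The pads swing forward as they close: fully open they stand 13 mm farther back than shut.
Start: joints at [-1.44, 0.527, 1.433, -0, 1.181, -0.178], TCP at [0.19, -0.595, 0.245] pointing down, gripper open.
Joint ranges: [-3.08, 3.08], [-0.75, 2.2], [0.22, 2.44], [-1.43, 4.57], [0, 2.65], [-2.85, 2.85]. Speed limits (rad/s): [2.79, 2.79, 3.14, 3.14, 3.14, 3.14].

INTERFACE

Orientations are given as a unit quaternion [x, y, z, w].
In Python, from station import manip gives the robot as it stands.
- The arm moves only by the tool drive_tool, never from a script. Its argument "plan" is a list of rows, each a list of 7 numbers: the shift along the tool's x, y, z in m, then the turn, a rotation vector about the tool's x, y, z in degrees, then the opening, from -1 (shut) to 1 (fully open). In form: [[x, y, z, wx, wy, wz, gripper], ...]. A call has 1 to 10 rows; each row shifts and turns the commanded pose from where the row before left it, along the tool's axes as they then stand; what a row does not reach is not made up. A row lasts 1/10 s, in which the tool goes at most 50 mm and 8.59 degrees, less where a joint would pass 70% of its speed; a pose out of reach is approached as far as the arm can. A call is refused whole if a number of a shift passes 0.05 or a number of a turn 8.59, either way. A call with a gripper value outside its range is refused whole. The fingers move at their own pace and stop on an object; "newtons" is the grip in N (left out, the last holds). Time passes only in rows, so rows that do not move let the fingers close. It gives the time, the measured TCP pose, the force, the opening and the grip force at its end, in the units of the state.
- manip.sense(): the state, without advancing time (a new reading comes with each control period).
- manip.snapshot(name): name is "scene" or "top" or "wrist"; returns a dict with "image" (480x640x3 uint8, red, green, blue), "z_map" (480x640 float32, m along the optical axis (not along the pixel's ray), 0 where there is no reading), "fov_y" (degrees; the focal length in pixels is half the picture's height over the tangent of half this angle, whatever the lens; pixels are square), "cx", "cy" (the principal point, pixels), "extrinsics" (4x4, takes a point from camera to world coordinates); the wrist camera has in their place "mount" (4x4, takes a point from camera to tool coordinates, whose origin is the TCP and whose axes are the flange's). Camera axes: x right, y up, looking along -z (the intrinsics and any distortion apply to the point x, -y, -z); pixel columns grow to the right and rows downward; lengths in m; the calibration is good to about 2 mm. A picture is of the moment at which its call begins: read the wrist's pose just before it.
- manip.sign_off(): hands the job in; it is judged then, once.
The state is a dict: "t": time; "q": joint angles; "qd": joint speeds; "tau": joint torques, N m; "tcp_pos": TCP position; "tool_rot": TCP orientation; "force": force on the tool from outside, world axes, zero at the start; "ft_torque": the same for the moment, N m; "finger_gap": opening from 0.0 (shut) to 1.0 (fully open); "gripper_force": force on a finger pad.
Only numpy, scipy, OpenCV 4.12 (cv2) and the standard library are available. Lean on these libraries where they do the work, as an engineer would, in place of code of your own. Each camera call takes 0.05 s, during which the arm holds its last target. There are 200 camera calls.

TASK

Slide the saucepan across the hob, without lifting or tipping it, from the small ring to the centre of the large ring. Then pick up the sprung tweezers from their rest and squeeze them until the tip gap is the marked 24 mm (blades at the two lines on the gauge bar), holding them level with both tips over the middle of the pan, clear above its rim, ready for the next walnut. Finish while still holding the tweezers there with the gap steady; leave everything else on the bench where it is.

Things in the scene. Friction and masses are not known exactly. Their poses are not given: they have to be found in the camera images.
- hob: Portable double hob, fixed: steel case 300 (x) by 500 (y) by 45 mm high with a flat black top at z = 0.045. Origin: centre of its underside.
- ring_large: Large printed ring on the hob top, grey outline of outer diameter 180 mm with a small cross at its centre, flush (nothing to bump into). Origin: its centre, on the hob top. The ring centres are 240 mm apart along the hob's y; either one may be on the left.
- ring_small: Small printed ring on the hob top, grey outline of outer diameter 136 mm with a cross at its centre, flush. The pan starts on it. Origin: its centre, on the hob top.
- pan: Loose open steel saucepan, about 0.45 kg: mouth 124 mm outside diameter, base 108 mm, 60 mm high, wall 3 mm. One straight black handle along its own -x (roughly towards the robot): flat sided, 18 mm wide (y), 16 mm high, from 60 to 194 mm from the pan's axis, centreline 48 mm above the pan's underside. Origin: centre of its underside, z up.
- pan_handle (a point): Point in the middle of the pan handle's section, 105 mm from the pan's axis, 48 mm above its underside.
- pan_mouth (a point): Centre of the pan's mouth, level with the rim, 60 mm above its underside.
- rest: Fixed tool rest: black base plate 190 by 100 by 4 mm with two white blocks whose tops are 20 mm above the table: one under the tweezers' butt (73 to 103 mm behind the rest's origin along its -x), one under the blades (45 to 65 mm along +x). Between the blocks only the 4 mm plate lies below the tweezers. Origin: centre of the grip zone, on the table.
- tweezers: Loose sprung metal tweezers, 95 g, on the rest, level: two straight blades 190 mm long, 4 mm thick, 16 mm high, each hinged in the butt 100 mm behind the origin and 8 mm either side of the midline, spreading to the tips, 90 mm ahead. Origin: on the midline midway along, at the blades' underside, at the centre of mass; x points to the tips, z up. Relaxed tip gap 60 mm.
- tip_left (a point): Inner face of the +y blade's tip, mid-height (8 mm above the underside). The distance between tip_left and tip_right is the tip gap.
- tip_right (a point): Inner face of the -y blade's tip, mid-height.
- jar: Bystander: glass jar 56 mm across, 75 mm high, steel cap. Origin: underside.
- bowl: Bystander: steel bowl 100 mm across, 40 mm high. Origin: underside.
- cup: Bystander: white plastic cup 70 mm across, 70 mm high. Origin: underside.
- spatula: Bystander: spatula 250 mm long lying on the table.
- bottle: Bystander: white bottle 54 mm across, 110 mm high. Origin: underside.
- weight: Bystander: brass test weight 44 mm across, 40 mm high. Origin: underside.
- grip (a point): Middle of the tweezers' grip zone (outsides ribbed from 12 mm behind to 12 mm ahead), 8 mm above the blades' underside. Width over the outsides here: 45 mm relaxed, about 27 mm at 24 mm tip gap. Each mm of squeeze here closes the tips by 1.9 mm. The spring force rises in proportion to the squeeze, to about 7 N per blade at 24 mm gap.
- gauge (a point): Middle of the tweezers' gauge crossbar, top face: a bar 74 mm wide, 12 mm deep, 3 mm thick, just above the blades, 70 mm ahead of the grip, carried by a thin spine along the midline (20 mm above the blades' underside). Its two black lines (23 mm apart) stand over the blades' inner faces when the tip gap is 24 mm. It does not stop the blades.

How it is judged:
On the way, in this order (a step that is already met when the one before it is completed fails the run):
1. the pan stands at rest with its centre within 20 mm of the centre of the large ring (horizontal distance between pan and ring_large below 0.02 m and linear speed of pan below 0.02 m/s), for 0.2 s.
2. the tweezers are held over the pan with the tip gap between 20 and 28 mm (distance between tip_left and tip_right between 0.02 and 0.028 m and horizontal distance between each of tip_left, tip_right and pan_mouth below 0.05 m and height (world z) of each of tip_left, tip_right above 0.118 m), for 0.4 s.
At the end, for the whole second after the job is handed in: Pan upright, at rest, within 20 mm of the large ring's centre. Tweezers held by the fingers, still, level within 0.3 rad, off the pan; tip gap 20 to 28 mm; each tip within 50 mm of the pan's centre (seen from above) and 13 mm or more above its rim (z over 0.118) (all of step 1 and all of step 2 and angle between pan's own z axis and vertical below 0.06 rad and height (world z) of tweezers above 0.1 m and angle between tweezers's own z axis and vertical below 0.3 rad and linear speed of tweezers below 0.02 m/s and contact force between the fingers and tweezers above 2 N and contact force between pan and tweezers below 0.1 N); the arm keeps its last pose, push and grip.
It fails at once if the pan is lifted more than 12 mm off the hob or falls off it (height (world z) of pan above 0.057 m or height (world z) of pan below 0.035 m).
It fails at once if the pan is tipped by more than 0.15 rad (angle between pan's own z axis and vertical above 0.15 rad).
It fails at once if a bystander is moved more than 30 mm (distance of any of jar, bowl, cup, spatula, bottle, weight from where it was at the start of the episode above 0.03 m).
It also fails if it takes over 64 s, if anything falls off the work surface, if the arm or the gripper's body presses on something with over 40 N, if the wrist force passes 120 N, or if a joint passes its speed limit or range.

## Working session

There is one attempt and no reset: what is moved stays moved. The work goes in short steps, Python scripts to look and compute and a tool call to move; the robot and the scene stay as the last step left them, time stands still between calls to the robot, and variables do not carry over. Pictures are saved under pics/ and viewed, at most 10 in all, crops included, and the job is handed in when it is done.

Besides the shell and the picture viewer there is one more tool, called after "Emit:" as name(argument=value, ...) on one line, values as JSON. drive_tool: Moves the arm, as the interface text tells. Its arguments: {"type":"object","properties":{"plan":{"type":"array"},"newtons":{"type":"number"}},"required":["plan"]}

```bash
ls; mkdir -p pics; python3 - <<'E'
from station import manip
import cv2,numpy as np,pickle
s=manip.sense();print(s, manip.finger_overhang)
for n in("top","scene"):
    d=manip.snapshot(n);pickle.dump(d,open(n+".pkl","wb"))
    cv2.imwrite(f"pics/{n}0.png",d["image"][:,:,::-1])
    print(n,[ (k,v) for k,v in d.items() if k not in("image","z_map")])
E
```

```text
pics
{'t': 0.0, 'q': array([-1.44050448e+00,  5.28459812e-01,  1.43392045e+00,  1.29527210e-05,
        1.18139618e+00, -1.78484490e-01]), 'qd': array([-1.32098570e-03, -6.80384772e-05,  1.12832503e-03,  1.10368298e-03,
        2.55118880e-05,  2.36120296e-04]), 'tau': array([-9.66424923e-04, -4.42345190e+01, -1.78025222e+01, -3.29736513e-04,
        8.54531187e-03, -1.17690894e-05]), 'tcp_pos': array([ 0.18988214, -0.59472922,  0.24433172]), 'tool_rot': array([ 9.88105590e-01,  1.53773048e-01,  3.22950701e-05, -1.09142838e-03]), 'force': array([-0.54433171,  0.35974782, -0.05413752]), 'ft_torque': array([-0.02875422, -0.00238987,  0.04403407]), 'gripper_force': 0.0, 'finger_gap': 1.002095848725355} 0.014
top [('fov_y', 54.15207249219584), ('cx', 322.6915593572823), ('cy', 233.80059225651806), ('extrinsics', array([[-0.00160486,  0.99772544, -0.06738974,  0.46597047],
       [-0.9999723 , -0.00209095, -0.00714312,  0.06310804],
       [-0.00726778,  0.06737641,  0.99770116,  1.1990658 ],
       [ 0.        ,  0.        ,  0.        ,  1.        ]]))]
scene [('fov_y', 49.51877904109909), ('cx', 317.03674002370985), ('cy', 243.44828541084604), ('extrinsics', array([[-0.69817255, -0.50304494,  0.5094123 ,  1.13615966],
       [ 0.71563808, -0.51066924,  0.47652813,  0.63961245],
       [ 0.02042613,  0.6972537 ,  0.71653336,  0.96764934],
       [ 0.        ,  0.        ,  0.        ,  1.        ]]))]
```

View pics/top0.png

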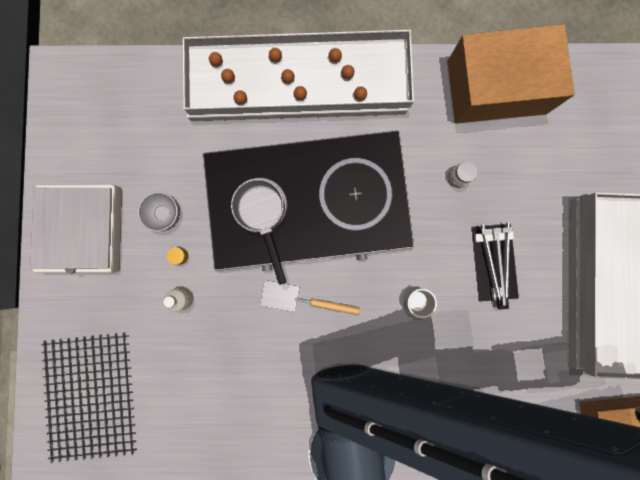

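View pics/scene0.png

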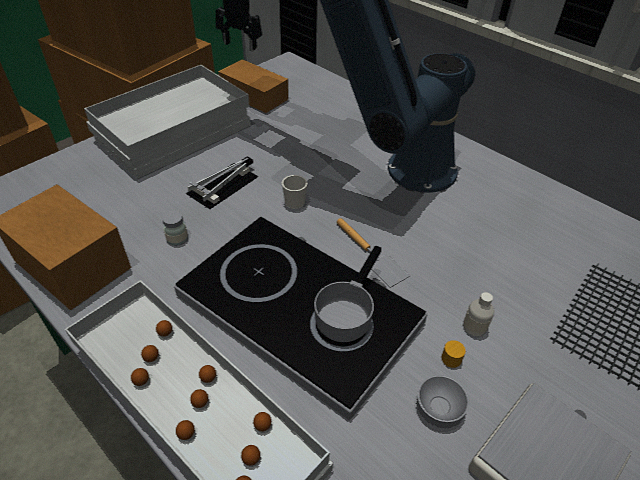

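The top view shows the large ring's cross at about (355,194), the pan at (258,205) with its handle to (283,283), and the tweezers at (495,265) with tips up. The spatula blade lies under the handle end at (280,297). Next I'll measure these.

```bash
cat > h.py <<'E'
import numpy as np,cv2,pickle
from scipy.spatial.transform import Rotation as R
def cloud(d,T=None):
    T=d["extrinsics"] if T is None else T
    h,w=d["z_map"].shape; f=h/2/np.tan(np.radians(d["fov_y"]/2))
    v,u=np.mgrid[:h,:w].astype(float); z=d["z_map"]
    P=np.stack([(u-d["cx"])/f*z,-(v-d["cy"])/f*z,-z],-1)
    W=P@T[:3,:3].T+T[:3,3]; W[z<=0]=np.nan
    return W
def circ(p):
    A=np.c_[2*p,np.ones(len(p))];s=np.linalg.lstsq(A,(p**2).sum(1),rcond=None)[0]
    return s[:2],np.sqrt(s[2]+s[:2]@s[:2])
E
python3 - <<'E'
from h import *
d=pickle.load(open("top.pkl","rb"));W=cloud(d);im=d["image"].astype(int);g=im.sum(2)/3
v,u=np.mgrid[:480,:640]
print("table z",np.nanmedian(W[330:350,180:280,2]),"hobtop",np.nanmedian(W[225:245,330:380,2]))
B=lambda a,b,c,e:(u>=a)&(u<b)&(v>=c)&(v<e)
z=W[...,2]
m=B(225,295,172,240)&(z>.092)&(g>60); print("pan rim",m.sum(),circ(W[m][:,:2]),np.nanmedian(z[m]))
m=B(255,300,225,290)&(z>.085)&(g<60); p=W[m];print("handle",len(p),np.nanmedian(p[:,2]),p[:,:2].min(0),p[:,:2].max(0),p[:,:2].mean(0));
print(np.linalg.svd(p[:,:2]-p[:,:2].mean(0))[2][0])
m=B(310,398,150,236)&(g>90)&(abs(z-.045)<.02)
c=W[m][:,:2];c0=W[194,355,:2];r=np.linalg.norm(c-c0,axis=1)
print("ring",circ(c[(r>.07)&(r<.1)]),"cross",c[r<.025].mean(0),(r<.025).sum())
for n,(a,b) in dict(tipL=(484,228),tipR=(510,226),butt=(502,303)).items(): print(n,W[b,a])
for n,(a,b) in dict(cup=(421,300),jar=(463,172),hobBL=(215,268),hobBR=(411,245),hobTL=(205,153),hobTR=(398,133),spat0=(262,305),spat1=(300,285),hand=(358,311)).items(): print(n,W[b,a])
a=cv2.resize(d["image"][210:320,450:540],None,fx=5,fy=5,interpolation=cv2.INTER_CUBIC)
cv2.imwrite("pics/tw.png",a[:,:,::-1])
E
```

```text
table z 0.0002507917652960767 hobtop 0.04570126174870792
pan rim 367 (array([0.6080157 , 0.22462963]), np.float64(0.060595742291215636)) 0.1035973205165357
handle 399 0.10100368123905579 [0.42543001 0.15926108] [0.54490154 0.21117438] [0.48557345 0.18466408]
[-0.94989523 -0.31256848]
ring (array([ 0.6439958 , -0.00911007]), np.float64(0.08390119258303777)) cross [ 0.6444642 -0.0080677] 41
tipL [ 0.55822644 -0.32898656  0.03444846]
tipR [ 0.56577155 -0.40620838  0.00198122]
butt [ 0.37420037 -0.36493946  0.04407404]
cup [ 0.37905443 -0.17528599  0.0083222 ]
jar [ 0.69072755 -0.26791847  0.07553373]
hobBL [0.4602976  0.3359442  0.04517351]
hobBR [ 0.51587233 -0.1454315   0.045486  ]
hobTL [0.7466547  0.36483223 0.04555101]
hobTR [ 0.7970814  -0.11778624  0.0405526 ]
spat0 [0.36661721 0.22538447 0.00393674]
spat1 [ 0.41650625  0.12975913 -0.00310629]
hand [ 0.35266423 -0.01616409  0.01752093]
```

View pics/tw.png

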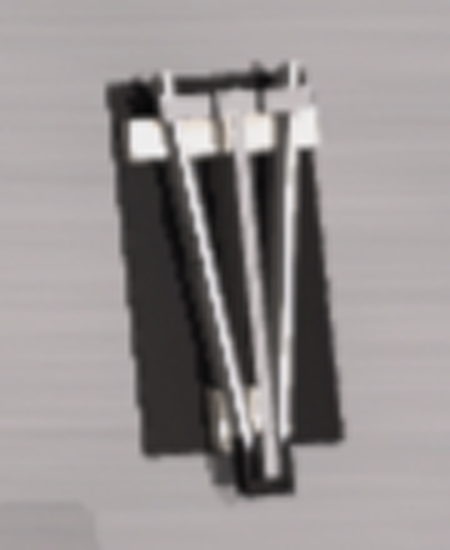

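The tweezers view shows a relaxed gap, with the midline spine running from about (268,465) at the butt to (240,100) at the gauge. The tool's yaw already matches the pan handle (about 18°). I'll move above the handle.

Emit:
drive_tool(plan=[[0.03, -0.0363, 0, 0, 0, 0, 1], [0.03, -0.0363, 0, 0, 0, 0, 1], [0.03, -0.0363, 0, 0, 0, 0, 1], [0.03, -0.0363, 0, 0, 0, 0, 1], [0.03, -0.0363, 0, 0, 0, 0, 1], [0.03, -0.0363, 0, 0, 0, 0, 1], [0.03, -0.0363, 0, 0, 0, 0, 1], [0.03, -0.0363, 0, 0, 0, 0, 1], [0.03, -0.0363, 0, 0, 0, 0, 1], [0.03, -0.0363, 0, 0, 0, 0, 1]], newtons=30)

```text
t: 1.1
tcp_pos: [0.3656, -0.1566, 0.2453]
tool_rot: [0.988, 0.153, 0.0, -0.0]
force: [1.1, -0.3, -0.9]
finger_gap: 1.001
gripper_force: 0.0
```

Emit:
drive_tool(plan=[[0.03, -0.0363, 0, 0, 0, 0, 1], [0.03, -0.0363, 0, 0, 0, 0, 1], [0.03, -0.0363, 0, 0, 0, 0, 1], [0.03, -0.0363, 0, 0, 0, 0, 1], [0.03, -0.0363, 0, 0, 0, 0, 1], [0.03, -0.0363, 0, 0, 0, 0, 1], [0.03, -0.0363, 0, 0, 0, 0, 1], [0.03, -0.0363, 0, 0, 0, 0, 1], [0, 0, 0, 0, 0, 0, 1], [0, 0, 0, 0, 0, 0, 1]])

```text
t: 2.1
tcp_pos: [0.5053, 0.192, 0.2446]
tool_rot: [0.988, 0.155, -0.001, 0.0]
force: [-0.8, 0.6, -0.7]
finger_gap: 0.998
gripper_force: 0.0
```

```bash
cat >> h.py <<'E'
def wrist(manip):
    s=manip.sense();d=manip.snapshot("wrist")
    T=np.eye(4);T[:3,:3]=R.from_quat(s["tool_rot"]).as_matrix();T[:3,3]=s["tcp_pos"]
    return s,d,T,cloud(d,T@d["mount"])
E
python3 - <<'E'
from h import *
from station import manip
s,d,T,W=wrist(manip);pickle.dump((s,d,T),open("w1.pkl","wb"))
cv2.imwrite("pics/w1.png",d["image"][:,:,::-1])
g=d["image"].mean(2)
z=W[...,2];m=(z>.09)&(z<.115)&(g<60)&(abs(W[...,0]-.49)<.1)&(abs(W[...,1]-.19)<.07)&(np.linalg.norm(W[...,:2]-[.608,.2246],axis=-1)>.075)
p=W[m];c=p[:,:2].mean(0);D=np.linalg.svd(p[:,:2]-c,full_matrices=False)[2][0];D=D*np.sign(D[0])
print(len(p),np.median(p[:,2]),c,D,np.degrees(np.arctan2(D[1],D[0])))
q=(p[:,:2]-c)@np.c_[D,[-D[1],D[0]]];print(q.min(0),q.max(0))
# lateral error of TCP
e=(T[:2,3]-c);print("tcp in handle frame",e@D,e@[-D[1],D[0]],"tool x yaw",np.degrees(np.arctan2(T[1,0],T[0,0])),T[:3,3],T[:3,2])
E
```

```text
1205 0.10087326913248829 [0.509851   0.19649201] [0.97207663 0.23466364] 13.571796319683259
[-0.05106897 -0.01203845] [0.02729756 0.00918614]
tcp in handle frame -0.005490215560243186 -0.003277316838399106 tool x yaw 17.84806651477316 [0.50528316 0.19201786 0.2446318 ] [-1.55350646e-03 -6.69993171e-04 -9.99998569e-01]
```

View pics/w1.png

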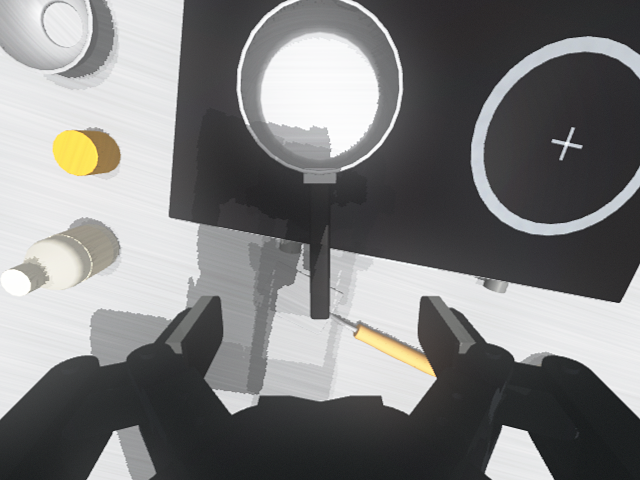

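The wrist view shows the handle at column 320, rows 180–318, centred between the fingers and aligned with them. The pan is at (320,85) and the large ring's cross is at (567,144). I'll descend and grip.

Emit:
drive_tool(plan=[[0, 0, 0.04, 0, 0, 0, 1], [0, 0, 0.04, 0, 0, 0, 1], [0, 0, 0.04, 0, 0, 0, 1], [0, 0, 0.02, 0, 0, 0, 1], [0, 0, 0.016, 0, 0, 0, 1], [0, 0, 0, 0, 0, 0, -0.2], [0, 0, 0, 0, 0, 0, -0.4], [0, 0, 0, 0, 0, 0, -0.6], [0, 0, 0, 0, 0, 0, -0.8], [0, 0, 0, 0, 0, 0, -1]], newtons=30)

```text
t: 3.15
tcp_pos: [0.5063, 0.1914, 0.0904]
tool_rot: [0.988, 0.154, 0.001, -0.0]
force: [-1.1, -0.1, 3.5]
finger_gap: 0.204
gripper_force: 31.7
```

Emit:
drive_tool(plan=[[0, 0, 0, 0, 0, 0, -1], [0, 0, 0, 0, 0, 0, -1], [0, 0, 0, 0, 0, 0, -1], [0, 0, 0, 0, 0, 0, -1]])

```text
t: 3.55
tcp_pos: [0.5062, 0.1913, 0.0902]
tool_rot: [0.988, 0.154, 0.001, 0.0]
force: [-1.3, -0.6, 5.7]
finger_gap: 0.21
gripper_force: 32.0
```

```bash
cat > pan.py <<'E'
from h import *
from station import manip
import sys
d=manip.snapshot("top");W=cloud(d);g=d["image"].mean(2);z=W[...,2]
c=np.array([float(sys.argv[1]),float(sys.argv[2])])
for _ in range(3):
    r=np.linalg.norm(W[...,:2]-c,axis=-1);m=(r<.075)&(r>.045)&(z>.094)&(z<.115)&(g>60)
    c,rad=circ(W[m][:,:2])
s=manip.sense();T=R.from_quat(s["tool_rot"]).as_matrix()
e=np.array([.6443,-.0085])-c
print("pan",c,rad,m.sum(),"err",e,"tool frame",T[:2,:2].T@e,"rot",T[:,0],"tcp",s["tcp_pos"],s["force"],s["finger_gap"],s["gripper_force"],s["t"])
E
python3 pan.py .608 .2246; python3 - <<'E'
from h import *
s,d,T=pickle.load(open("w1.pkl","rb"));W=cloud(d,T@d["mount"]);z=W[...,2];g=d["image"].mean(2)
r=np.linalg.norm(W[...,:2]-[.608,.2246],axis=-1);m=(r<.075)&(r>.045)&(z>.094)&(z<.115)&(g>60);c=circ(W[m][:,:2]);print("wrist pan",c)
print("wrist cross",W[144,567])
E
```

```text
pan [0.60943735 0.22422626] 0.05986823838385152 228 err [ 0.03486265 -0.23272626] tool frame [-0.03758119  0.23230276] rot [0.95261228 0.30418474 0.00121848] tcp [0.50615292 0.19131974 0.09020826] [-1.18349415 -1.1875885   6.62853081] 0.20232784676238927 31.999184489250183 3.6
wrist pan (array([0.60957159, 0.22756875]), np.float64(0.05990257746604431))
wrist cross [ 0.645935   -0.00747617  0.04574352]
```

Emit:
drive_tool(plan=[[0, 0, -0.001, 0, 0, 0, -1], [0, 0, -0.0005, 0, 0, 0, -1], [0, 0, 0, 0, 0, 0, -1]])

```text
t: 3.9
tcp_pos: [0.5061, 0.1913, 0.0906]
tool_rot: [0.988, 0.154, 0.0, -0.0]
force: [0.7, -0.2, -1.6]
finger_gap: 0.204
gripper_force: 31.0
```

Emit:
drive_tool(plan=[[-0.0005, 0.003, 0, 0, 0, 0, -1], [-0.001, 0.006, 0, 0, 0, 0, -1], [-0.0015, 0.009, 0, 0, 0, 0, -1]])

```text
t: 4.2
tcp_pos: [0.508, 0.1729, 0.0906]
tool_rot: [0.988, 0.154, -0.0, -0.0]
force: [0.1, 2.0, -0.9]
finger_gap: 0.212
gripper_force: 31.5
```

Emit:
drive_tool(plan=[[-0.002, 0.0125, 0, 0, 0, 0, -1], [-0.002, 0.0125, 0, 0, 0, 0, -1], [-0.002, 0.0125, 0, 0, 0, 0, -1], [-0.002, 0.0125, 0, 0, 0, 0, -1], [-0.002, 0.0125, 0, 0, 0, 0, -1], [-0.002, 0.0125, 0, 0, 0, 0, -1], [-0.002, 0.0125, 0, 0, 0, 0, -1], [-0.002, 0.0125, 0, 0, 0, 0, -1], [-0.002, 0.0125, 0, 0, 0, 0, -1], [-0.002, 0.0125, 0, 0, 0, 0, -1]])

```text
t: 5.2
tcp_pos: [0.5275, 0.0469, 0.0908]
tool_rot: [0.988, 0.154, -0.0, -0.0]
force: [0.1, 0.7, -1.2]
finger_gap: 0.204
gripper_force: 31.4
```

Emit:
drive_tool(plan=[[-0.002, 0.0125, 0, 0, 0, 0, -1], [-0.002, 0.0125, 0, 0, 0, 0, -1], [-0.002, 0.0125, 0, 0, 0, 0, -1], [-0.002, 0.0125, 0, 0, 0, 0, -1], [-0.002, 0.0125, 0, 0, 0, 0, -1], [-0.002, 0.0125, 0, 0, 0, 0, -1], [-0.0015, 0.009, 0, 0, 0, 0, -1], [-0.001, 0.006, 0, 0, 0, 0, -1], [0, 0, 0, 0, 0, 0, -1], [0, 0, 0, 0, 0, 0, -1]])

```text
t: 6.2
tcp_pos: [0.5412, -0.0425, 0.0909]
tool_rot: [0.988, 0.153, 0.0, 0.0]
force: [0.5, -0.3, -1.9]
finger_gap: 0.199
gripper_force: 31.0
```

```bash
python3 pan.py .644 -.01
```

```text
pan [ 0.64430812 -0.00936932] 0.059853989481336765 233 err [-8.12085854e-06  8.69321332e-04] tool frame [ 0.00025579 -0.00083088] rot [9.52946323e-01 3.03138587e-01 5.49744028e-04] tcp [ 0.54114295 -0.04231545  0.0908926 ] [-0.07041836 -1.27601605 -1.48360272] 0.2033436321439139 30.965318083763123 6.25
```

The pan is on the centre of the large ring, with a measured error of about 1 mm. Next I'll release it, rise and go to the tweezers.

Emit:
drive_tool(plan=[[0, 0, 0, 0, 0, 0, -0.4], [0, 0, 0, 0, 0, 0, 0], [0, 0, 0, 0, 0, 0, 0.5], [0, 0, 0, 0, 0, 0, 1], [0, 0, 0, 0, 0, 0, 1], [0, 0, 0, 0, 0, 0, 1], [0, 0, -0.02, 0, 0, 0, 1], [0, 0, -0.04, 0, 0, 0, 1], [0, 0, -0.045, 0, 0, 0, 1], [0, 0, -0.045, 0, 0, 0, 1]])

```text
t: 7.25
tcp_pos: [0.5404, -0.0421, 0.242]
tool_rot: [0.988, 0.154, -0.001, -0.0]
force: [-0.1, -0.3, -0.3]
finger_gap: 0.995
gripper_force: 0.0
```

```bash
python3 pan.py .644 -.01; python3 - <<'E'
from h import *
d=pickle.load(open("top.pkl","rb"));W=cloud(d)
# intersect pixel rays with known heights
f=240/np.tan(np.radians(d["fov_y"]/2));T=d["extrinsics"]
def ray(u,v,z):
    r=T[:3,:3]@np.array([(u-d["cx"])/f,-(v-d["cy"])/f,-1]);return T[:3,3]+r*(z-T[2,3])/r[2]
px=lambda a,b:(450+(a-2)/5,210+(b-2)/5)
tl=ray(*px(168,72),.036);tr=ray(*px(293,67),.036);bt=ray(*px(270,470),.040);ga=ray(*px(237,102),.040)
print(tl,tr,bt,ga,np.linalg.norm(tl-tr))
D=((tl+tr)/2-bt)[:2];D/=np.linalg.norm(D);print("yaw",np.degrees(np.arctan2(D[1],D[0])),"origin from tips",((tl+tr)/2)[:2]-.09*D)
E
```

```text
pan [ 0.64411534 -0.00921658] 0.06002519427677821 198 err [0.00018466 0.00071658] tool frame [ 0.000394   -0.00062638] rot [0.95247772 0.30438079 0.01176997] tcp [ 0.54489913 -0.04307994  0.24988709] [ 1.34928398 -0.10285625  4.00247142] 0.9994811199229391 0.0 7.3
[ 0.56805964 -0.32673063  0.036     ] [ 0.57040937 -0.3886327   0.036     ] [ 0.37241797 -0.37030798  0.04      ] [ 0.55276322 -0.35901484  0.04      ] 0.06194664182144499
yaw 3.6706510044285783 origin from tips [ 0.47941914 -0.36344357]
```

Emit:
drive_tool(plan=[[-0.02, 0.0356, 0, 0, 0, 0, 1], [-0.02, 0.0356, 0, 0, 0, 0, 1], [-0.02, 0.0356, 0, 0, 0, 0, 1], [-0.02, 0.0356, 0, 0, 0, 0, 1], [-0.02, 0.0356, 0, 0, 0, 0, 1], [-0.02, 0.0356, 0, 0, 0, 0, 1], [-0.02, 0.0356, 0, 0, 0, 0, 1], [-0.02, 0.0356, 0, 0, 0, 0, 1], [0, 0, 0, 0, 0, 7, 1], [0, 0, 0, 0, 0, 7, 1]])

```text
t: 8.3
tcp_pos: [0.4743, -0.3638, 0.2402]
tool_rot: [1.0, 0.028, -0.0, -0.0]
force: [0.7, 0.6, -0.6]
finger_gap: 1.003
gripper_force: 0.0
```

Emit:
drive_tool(plan=[[0, 0, 0.03, 0, 0, 0, 1], [0, 0, 0.03, 0, 0, 0, 1], [0, 0, 0, 0, 0, 0, 1], [0, 0, 0, 0, 0, 0, 1]])

```text
t: 8.7
tcp_pos: [0.4749, -0.3619, 0.1805]
tool_rot: [0.999, 0.032, -0.0, -0.001]
force: [-0.0, 0.2, -0.1]
finger_gap: 0.996
gripper_force: 0.0
```

```bash
python3 - <<'E'
from h import *
from station import manip
s,d,T,W=wrist(manip);pickle.dump((s,d,T),open("w2.pkl","wb"))
cv2.imwrite("pics/w2.png",d["image"][:,:,::-1]);print(T)
E
```

```text
[[ 9.97925342e-01  6.43757860e-02 -8.77778415e-04  4.74915140e-01]
 [ 6.43766793e-02 -9.97925138e-01  1.03044565e-03 -3.61949461e-01]
 [-8.09621397e-04 -1.08481629e-03 -9.99999084e-01  1.80546379e-01]
 [ 0.00000000e+00  0.00000000e+00  0.00000000e+00  1.00000000e+00]]
```

View pics/w2.png

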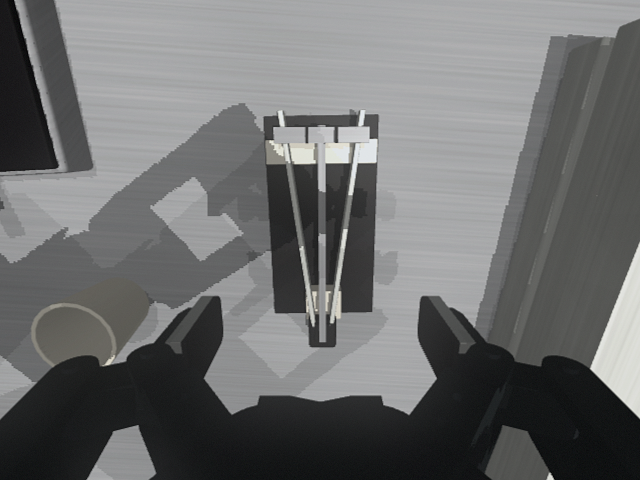

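The tweezers are centred in the view. The tips are at about (281,112) and (361,112), the gauge bar is at (321,134), and the butt is at (322,335).

```bash
cat >> h.py <<'E'
def px2w(d,T,u,v,z):
    f=240/np.tan(np.radians(d["fov_y"]/2));M=T@d["mount"]
    r=M[:3,:3]@np.array([(u-d["cx"])/f,-(v-d["cy"])/f,-1]);return M[:3,3]+r*(z-M[2,3])/r[2]
E
python3 - <<'E'
from h import *
s,d,T=pickle.load(open("w2.pkl","rb"));W=cloud(d,T@d["mount"])
print("depth z gauge",W[134,295],W[134,350],W[220,322])
tl=px2w(d,T,281,111,.036);tr=px2w(d,T,361.5,111,.036);g=px2w(d,T,321,134.5,.040);b=px2w(d,T,322,344,.04)
print(tl,tr,np.linalg.norm(tl-tr),g,b,np.linalg.norm(g-b))
for D in (g-b,(tl+tr)/2-b):print(np.degrees(np.arctan2(D[1],D[0])))
D=(g-b)[:2];D/=np.linalg.norm(D)
for o in (g[:2]-.07*D,((tl+tr)/2)[:2]-.09*D): print("origin",o,"tool frame",T[:2,:2].T@(o-T[:2,3]))
E
```

```text
depth z gauge [ 0.55317264 -0.33600529  0.04085201] [ 0.5559241  -0.37819401  0.04176261] [ 0.48702958 -0.36131338  0.04137184]
[ 0.569416   -0.32413665  0.036     ] [ 0.57347756 -0.38596682  0.036     ] 0.06196342313378862 [ 0.55414173 -0.35601147  0.04      ] [ 0.36892348 -0.36929778  0.04      ] 0.18569417471927557
4.102985477091454
4.023713859641961
origin [ 0.48432114 -0.36101993] tool frame [ 0.00944633 -0.00032208]
origin [ 0.48167744 -0.36149119] tool frame [ 6.77777763e-03 -2.19965448e-05]
```

Emit:
drive_tool(plan=[[0.008, 0, 0.02, 0, 0, -0.4, 1], [0, 0, 0.04, 0, 0, 0, 1], [0, 0, 0.04, 0, 0, 0, 1], [0, 0, 0.035, 0, 0, 0, 1], [0, 0, 0.015, 0, 0, 0, 1], [0, 0, 0.008, 0, 0, 0, 1], [0, 0, 0, 0, 0, 0, 0.7], [0, 0, 0, 0, 0, 0, 0.4], [0, 0, 0, 0, 0, 0, 0.2], [0, 0, 0, 0, 0, 0, 0.1]], newtons=20)

```text
t: 9.75
tcp_pos: [0.4838, -0.3624, 0.0243]
tool_rot: [0.999, 0.036, 0.001, 0.001]
force: [-0.6, -0.6, 0.7]
finger_gap: 0.55
gripper_force: 0.8
```

Emit:
drive_tool(plan=[[0, 0, 0, 0, 0, 0, 0.05], [0, 0, 0, 0, 0, 0, 0], [0, 0, 0, 0, 0, 0, -0.05], [0, 0, 0, 0, 0, 0, -0.1], [0, 0, 0, 0, 0, 0, -0.15], [0, 0, 0, 0, 0, 0, -0.15], [0, 0, 0, 0, 0, 0, -0.15]])

```text
t: 10.45
tcp_pos: [0.4836, -0.3623, 0.0238]
tool_rot: [0.999, 0.036, 0.001, 0.001]
force: [0.6, 0.1, 5.6]
finger_gap: 0.423
gripper_force: 5.5
```

Emit:
drive_tool(plan=[[0, 0, -0.0005, 0, 0, 0, -0.18], [0, 0, -0.0005, 0, 0, 0, -0.21], [0, 0, -0.0005, 0, 0, 0, -0.24], [0, 0, 0, 0, 0, 0, -0.26], [0, 0, 0, 0, 0, 0, -0.26], [0, 0, 0, 0, 0, 0, -0.26]])

```text
t: 11.05
tcp_pos: [0.4831, -0.3618, 0.0243]
tool_rot: [0.999, 0.036, 0.0, 0.0]
force: [0.9, -1.0, 3.0]
finger_gap: 0.375
gripper_force: 5.8
```

```bash
python3 - <<'E'
from h import *
from station import manip
s,d,T,W=wrist(manip);pickle.dump((s,d,T),open("w3.pkl","wb"))
cv2.imwrite("pics/w3.png",d["image"][:,:,::-1]);print(T)
E
```

```text
[[ 9.97456613e-01  7.12758503e-02  2.43261175e-04  4.83136767e-01]
 [ 7.12759293e-02 -9.97456581e-01 -3.33247263e-04 -3.61811595e-01]
 [ 2.18889977e-04  3.49738353e-04 -9.99999915e-01  2.43194821e-02]
 [ 0.00000000e+00  0.00000000e+00  0.00000000e+00  1.00000000e+00]]
```

View pics/w3.png

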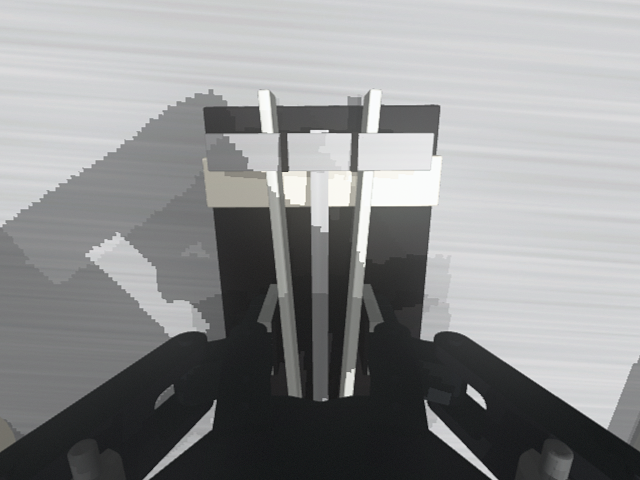

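The tweezers are gripped and partly squeezed. The tips' inner top edges are at about (270,92) and (370,92), and the gauge lines are at columns 284 and 354. I'll compute the gap from these.

```bash
cat > gap.py <<'E'
from h import *
import sys
def gap(fn,z0=None,pr=True):
    s,d,T=pickle.load(open(fn,"rb"));g=d["image"].mean(2)
    W=cloud(d,T@d["mount"]);zg=np.nanmedian(W[140:165,300:340,2])  # gauge top
    for v in(94,100):print(v,"".join("#" if x>170 else "+" if x>110 else "." for x in g[v,240:400]))
    print("tcp z",T[2,3],"gauge z",zg)
    q=[px2w(d,T,u,150,zg)for u in(284,354)];print("lines mm",1e3*np.linalg.norm(q[0]-q[1]))
    return d,T,zg
if __name__=="__main__":
    d,T,zg=gap(sys.argv[1])
    if len(sys.argv)>2:
        a,b=map(float,sys.argv[2:4]);p=[px2w(d,T,u,94,zg-.004)for u in(a,b)]
        print(p,"gap",1e3*np.linalg.norm(p[0]-p[1]))
E
python3 gap.py w3.pkl 270 370
```

```text
94 ##############################++++############################################################################################++++##############################
100 ###############################+++++########################################################################+++++++++++++##++++++###############################
tcp z 0.024319482098420657 gauge z 0.041148819743871135
lines mm 22.777587648158732
[array([ 0.56977975, -0.33803574,  0.03714882]), array([ 0.57211886, -0.37018124,  0.03714882])] gap 32.23048723371799
```

Emit:
drive_tool(plan=[[0, 0, -0.0003, 0, 0, 0, -0.29], [0, 0, -0.0003, 0, 0, 0, -0.32], [0, 0, -0.0002, 0, 0, 0, -0.34], [0, 0, 0, 0, 0, 0, -0.36], [0, 0, 0, 0, 0, 0, -0.36], [0, 0, 0, 0, 0, 0, -0.36]])

```text
t: 11.7
tcp_pos: [0.4826, -0.3611, 0.0248]
tool_rot: [0.999, 0.036, -0.0, -0.001]
force: [0.2, 0.7, -0.3]
finger_gap: 0.325
gripper_force: 6.1
```

Emit:
drive_tool(plan=[[0, 0, -0.003, 0, 0, 0, -0.36], [0, 0, -0.007, 0, 0, 0, -0.36], [0, 0, -0.02, 0, 0, 0, -0.36], [0, 0, -0.02, 0, 0, 0, -0.36], [0, 0, 0, 0, 0, 0, -0.36], [0, 0, 0, 0, 0, 0, -0.36], [0, 0, 0, 0, 0, 0, -0.36]])

```text
t: 12.4
tcp_pos: [0.4825, -0.3611, 0.0744]
tool_rot: [0.999, 0.036, -0.001, -0.001]
force: [0.3, -0.4, -1.3]
finger_gap: 0.322
gripper_force: 6.1
```

```bash
python3 - <<'E'
from h import *
from station import manip
s,d,T,W=wrist(manip);pickle.dump((s,d,T),open("w4.pkl","wb"))
cv2.imwrite("pics/w4.png",d["image"][:,:,::-1]);print(s["finger_gap"],s["gripper_force"],s["force"])
print("z gauge L/C/R",W[150,235,2],W[150,320,2],W[150,400,2],"spine",[W[v,320,2] for v in (190,250,300,350,380)])
E
python3 gap.py w4.pkl
```

```text
0.32163389129640935 6.106525720156242 [ 0.26793055 -0.36191095 -1.27714849]
z gauge L/C/R 0.09172890361332899 0.09097853871469859 0.09084408168012217 spine [np.float64(0.08942484310341929), np.float64(0.08819832870747384), np.float64(0.09108139163943127), np.float64(0.08951652452365425), np.float64(0.09060768465474839)]
94 ########################################+.++#######################################################################+..+#########################################
100 ############################+############+++++####################################+++++++########################+...+##########################################
tcp z 0.07438959365678699 gauge z 0.0910190038619975
lines mm 22.801136977692426
```

View pics/w4.png

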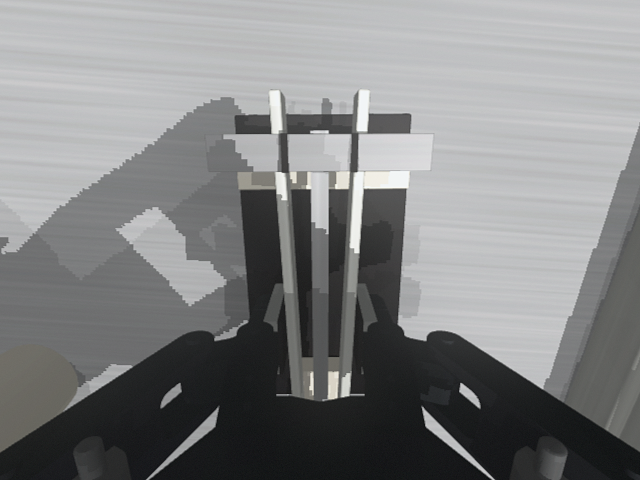

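The tweezers are lifted and level. The tips' inner edges are at about (280,92) and (358,92), a gap of about 25 mm, and the blades stand at the gauge lines. I'll tighten slightly, rise and carry them to the pan.

Emit:
drive_tool(plan=[[0, 0, -0.01, 0, 0, 0, -0.37], [0, 0, -0.02, 0, 0, 0, -0.37], [0, 0, -0.02, 0, 0, 0, -0.37], [0, 0, -0.02, 0, 0, 0, -0.37], [0, 0, -0.008, 0, 0, 0, -0.37], [0, 0, 0, 0, 0, 0, -0.37], [0.003, -0.01, 0, 0, 0, 0, -0.37], [0.005, -0.018, 0, 0, 0, 0, -0.37], [0.007, -0.025, 0, 0, 0, 0, -0.37], [0.007, -0.025, 0, 0, 0, 0, -0.37]])

```text
t: 13.45
tcp_pos: [0.4988, -0.2794, 0.1518]
tool_rot: [0.999, 0.036, -0.001, -0.001]
force: [0.6, -0.1, -0.1]
finger_gap: 0.317
gripper_force: 6.2
```

Emit:
drive_tool(plan=[[0.0075, -0.026, 0, 0, 0, 0, -0.37], [0.0075, -0.026, 0, 0, 0, 0, -0.37], [0.0075, -0.026, 0, 0, 0, 0, -0.37], [0.0075, -0.026, 0, 0, 0, 0, -0.37], [0.0075, -0.026, 0, 0, 0, 0, -0.37], [0.0075, -0.026, 0, 0, 0, 0, -0.37], [0.0075, -0.026, 0, 0, 0, 0, -0.37], [0.0075, -0.026, 0, 0, 0, 0, -0.37], [0.0075, -0.026, 0, 0, 0, 0, -0.37], [0.005, -0.015, 0, 0, 0, 0, -0.37]])

```text
t: 14.45
tcp_pos: [0.5525, -0.0252, 0.1521]
tool_rot: [0.999, 0.037, -0.002, -0.001]
force: [-0.1, -0.3, -1.1]
finger_gap: 0.317
gripper_force: 6.2
```

Emit:
drive_tool(plan=[[0.003, -0.0125, 0, 0, 0, 0, -0.37], [0, 0, 0, 0, 0, 0, -0.37], [0, 0, 0, 0, 0, 0, -0.37], [0, 0, 0, 0, 0, 0, -0.37], [0, 0, 0, 0, 0, 0, -0.37]])

```text
t: 14.95
tcp_pos: [0.556, -0.017, 0.1531]
tool_rot: [0.999, 0.035, -0.0, 0.0]
force: [0.9, 0.6, -0.3]
finger_gap: 0.314
gripper_force: 6.2
```

```bash
python3 - <<'E'
from h import *
from station import manip
s,d,T,W=wrist(manip);pickle.dump((s,d,T),open("w5.pkl","wb"))
cv2.imwrite("pics/w5.png",d["image"][:,:,::-1]);print(s["tcp_pos"],s["finger_gap"],s["gripper_force"],s["force"])
print("z gauge L/C/R",W[150,235,2],W[150,320,2],W[150,400,2],"spine",[W[v,320,2] for v in (190,250,300,350,380)])
for p in((280,92),(358,92)): print("tip",px2w(d,T,*p,np.nanmedian(W[140:165,300:340,2])-.004))
E
python3 pan.py .644 -.009
```

```text
[ 0.5560008  -0.01702898  0.15310978] 0.3141499933183783 6.2370747327804565 [ 0.85984595  0.60001643 -0.30817612]
z gauge L/C/R 0.17048783863382316 0.16967722809926444 0.17089837784617457 spine [np.float64(0.1691942532540066), np.float64(0.16871775008631545), np.float64(0.1685706431513535), np.float64(0.1686468817836851), np.float64(0.1678964901648869)]
tip [0.64351635 0.0034469  0.16580248]
tip [ 0.64530413 -0.02161471  0.16580248]
pan [ 0.64432546 -0.00900242] 0.05983228140627722 186 err [-2.54569599e-05  5.02417356e-04] tool frame [ 9.78653634e-06 -5.02966678e-04] rot [ 9.97545344e-01  7.00234730e-02 -1.51387320e-05] tcp [ 0.55600937 -0.01686581  0.15311966] [-1.02208396 -0.30791332 -1.20351381] 0.3197772006969468 6.2370870262384415 15.05
```

View pics/w5.png

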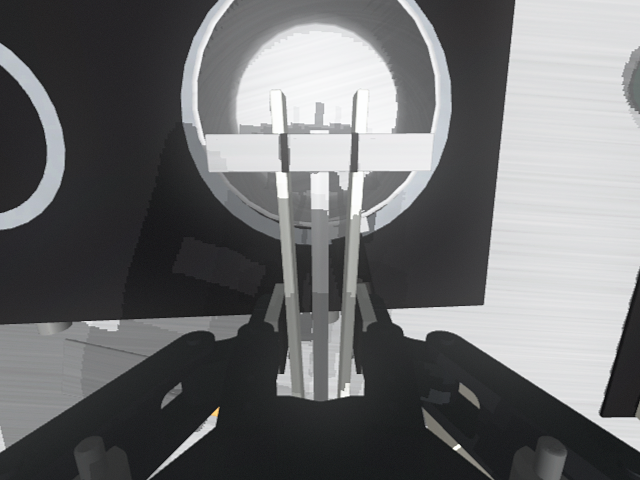

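The tips, at about (281,92) and (357,92), are over the middle of the pan with a gap of about 24 mm. They are level and about 50 mm above the rim. I'll hand in.

```bash
python3 -c "
from station import manip
print(manip.sign_off())"
```

```text
the job is handed in; nothing more can be done
None
```

I handed in the job at about 15 s: the pan is within about 1 mm of the large ring's centre, and the tweezers are held level over it with a measured tip gap of about 24 mm, about 50 mm above the rim. The hand-in gave no verdict.

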